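Flick the tube carousel and brake it at the parking plate

ROBOT

A 6-joint arm with a two-finger parallel gripper is mounted at the origin on the work surface. World frame = base frame: x ahead of the robot, y to its left, z up, the work surface at z = 0. Lengths are in m, angles in rad, forces in N, time in s.
With the tool pointing down it reaches from about 0.3 to 0.775 m from the base axis. Payload 14.6 kg.
Tool frame: the origin (TCP) lies between the finger pads; the fingertips stand 8 mm ahead of it and the grasp point (between the pads) lies 11 mm behind it; x points along the fingers, y is the direction in which the jaws open and shut, and the axes are right-handed (so a half turn about x gives the same grasp; the last joint's range is limited). The gripper opens to 94 mm and grips with 3 to 60 N. Pads are 16 mm wide; open, the fingers measure 119 mm over their backs; the gripper's body (75 mm by 177 mm) begins 78 mm behind the grasp point.
Start: joints at [1.172, 0.3, 1.521, -0, 1.321, -0.067], TCP at [0.179, 0.52, 0.213] pointing down, gripper open.
Joint ranges: [-3.03, 3.03], [-0.79, 2.21], [0.23, 2.52], [-1.04, 4.18], [0, 3.07], [-2.55, 2.55]. Speed limits (rad/s): [2.22, 2.22, 2.57, 3.14, 3.14, 3.14].

INTERFACE

Orientations are given as [roll, pitch, yaw] about the fixed x, y, z axes, in that order (R = Rz(yaw) Ry(pitch) Rx(roll)).
In Python, from station import ctrl gives the robot as it stands.
- The arm moves only by the shell command python3 -m creep 'ROWS' [FORCE]. ROWS is a JSON object of lists of equal length, an entry for each row: "hand": the closure, from -1 (fully open) to 1 (shut); "slide": the shift along the tool's x, y, z in m, a list of three; "spin": the turn about the tool's x in degrees. A call has 1 to 12 rows; each row is the pose to reach, as a shift and turn from the pose commanded when the call began, along the tool's axes at that moment; what a row does not reach only later rows make up. A row lasts 1/12 s, in which the tool goes at most 41.7 mm and 7.16 degrees, less where a joint would pass 70% of its speed; a pose out of reach is approached as far as the arm can. A call with a gripper value outside its range is refused whole. The fingers move at their own pace and stop on an object; FORCE is the grip in N (left out, the last holds). Time passes only in rows, so rows that repeat a pose let the fingers close. It gives the time, the measured TCP pose, the force and the opening at its end, in the units of the state.
- ctrl.get_obs(): the state, without advancing time (a new reading comes with each control period).
- ctrl.camera(name): name is "side" or "top" or "wrist"; returns the picture (400x640x3 uint8, red, green, blue); there is no depth.
- ctrl.calibration(name): a dict with "K" (3x3 intrinsics, pixels), "R" (3x3) and "t" (3): a world point X has camera coordinates R X + t. Camera axes: x right, y down, z forward; pixel columns grow to the right and rows downward; lengths in m; the calibration is good to about 2 mm. A picture is of the moment at which its call begins: read the wrist's pose just before it. calibration takes no time and is no camera call; for the wrist camera it gives the pose at the moment of the call.
- ctrl.hand_in(): hands the job in, once; it reports no verdict.
The state is a dict: "time_s": time; "qpos": joint angles; "joint_vel": joint speeds; "tau": joint torques, N m; "ee_pos": TCP position; "eef_rot": TCP orientation; "force": force on the tool from outside, world axes, zero at the start; "moment": the same for the moment, N m; "grip_width": finger opening in m.
Only numpy, scipy, OpenCV 4.12 (cv2) and the standard library are available. Lean on these libraries where they do the work, as an engineer would, in place of code of your own. Each camera call takes 0.05 s, during which the arm holds its last target.

TASK

Flick the tube carousel into a free spin, anticlockwise seen from above, to swirl the samples, and let its orange stripe run past the green parking plate at least once with your hand off it. On a later pass brake the running wheel with a fingertip so that the first place it comes to rest is with the orange stripe facing the green plate, within the plate's width, then take the hand away and leave it standing there. Do it gently, without pinching or forcing the wheel, and leave the bottle, the jar and the beaker where they are.

Things in the scene. Friction and masses are not known exactly. Their poses are not given: they have to be found in the camera images.
- stand: White carousel stand fixed to the bench, turned at random; origin on the bench under the wheel's axis, x axis towards the green parking plate. Foot 150 mm across, 20 mm high; column 48 mm across, carrying the white wheel. The fixed green plate (44 mm wide, white centre line, top 69 mm above the bench) stands just outside the rim, 124 to 160 mm from the axis.
- wheel (a joint): Turn of the wheel, rad, growing anticlockwise from above, without stops, counting on over full turns: the orange stripe faces the plate at 0, 2 pi, 4 pi... Starts between -5.8 and -2.8, so the first pass is at 0. Very easy to turn (0.6 kg): left alone it loses about an eighth of its speed a second and runs several turns after a flick; a light touch on its flat top stops it almost at once.
- hub (a point): Centre of the white wheel, on its axis, level with the wheel's flat top, 69 mm above the bench. The wheel is 240 mm across and 12 mm thick (underside 57 mm up) and sits on a soft spring, giving about 1 mm per 1.5 N pressed down, 6 mm at most; sideways it is rigid. Its top is flat and bare from 75 to 118 mm from the axis. The metal hub, 40 mm across, rises 12 mm above the top.
- mark (a point): Point on the wheel's orange stripe, 112 mm from the axis, on the top; turns with the wheel. Stripe 10 mm wide. Six upright capped tubes (16 mm thick, caps 18 mm) are fixed on the wheel 62 mm from the axis, 60 degrees apart, tops 103 mm above the bench; one (orange cap, others blue) is in line with the stripe. A fingertip fits between two tubes and can push one along.
- plate (a point): Fixed point on the green plate's centre line carried inward to 112 mm from the axis, at the wheel's top: the orange stripe's point lies here when it faces the plate exactly.
- reagent_bottle: Bystander: standing bottle with blue cap, 52 mm across, 110 mm high; origin at its underside. Leave alone.
- sample_jar: Bystander: amber jar with white lid, 52 mm across, 60 mm high; origin at its underside. Leave alone.
- beaker: Bystander: clear open beaker, 64 mm across, 80 mm high; origin at its underside. Leave alone.

How it is judged:
On the way, in this order (a step that is already met when the one before it is completed fails the run):
1. the wheel spins anticlockwise, faster than 0.8 rad/s, with no finger on it (velocity of joint wheel above 0.8 rad/s and contact force between the fingers and stand below 0.05 N), for 0.15 s.
2. still running and untouched, the orange stripe has gone past the plate (0.6 rad or more beyond it) (value of joint wheel above 0.6 rad and velocity of joint wheel above 0.1 rad/s and contact force between the fingers and stand below 0.05 N), for 0.1 s.
3. a finger on the wheel holds it stopped with the orange stripe at the plate (horizontal distance between mark and plate below 0.022 m and contact force between the fingers and stand above 0.2 N and velocity of joint wheel between -0.05 and 0.05 rad/s), for 0.05 s.
At the end, for the whole second after the job is handed in: The wheel is at rest with the point on the orange stripe within 22 mm of the plate's centre line (half the plate's width), after at least one earlier pass; the hand is off; the bystanders are within 15 mm of where they stood (horizontal distance between mark and plate below 0.022 m and value of joint wheel above 5 rad and velocity of joint wheel between -0.02 and 0.02 rad/s and distance of each of reagent_bottle, sample_jar, beaker from where it was at the start of the episode below 0.015 m); the robot touches nothing.
It fails at once if after the first pass the wheel comes to rest with the orange stripe clear of the plate (over 30 mm off its centre line) (value of joint wheel above 0.6 rad and horizontal distance between mark and plate above 0.03 m and velocity of joint wheel between -0.01 and 0.01 rad/s).
It fails at once if the fingers pinch or force the wheel or stand (over 60 N) (contact force between the fingers and stand above 60 N).
It fails at once if the bottle, the jar or the beaker is shifted or lifted by more than 20 mm, or tipped (distance of any of reagent_bottle, sample_jar, beaker from where it was at the start of the episode above 0.02 m or angle between any of reagent_bottle, sample_jar, beaker's own z axis and vertical above 0.3 rad).
It also fails if it takes over 54 s, if anything falls off the work surface, if the arm or the gripper's body presses on something with over 40 N, if the wrist force passes 120 N, or if a joint passes its speed limit or range.

## Working session

There is one attempt and no reset: what is moved stays moved. The work goes in short steps, Python scripts to look and compute and a shell command to move; the robot and the scene stay as the last step left them, time stands still between calls to the robot, and variables do not carry over. Pictures are saved under pics/ and viewed, and the job is handed in when it is done.

```bash
ls; mkdir -p pics
python3 - <<'E'
from station import ctrl
import cv2
o=ctrl.get_obs()
print({k:(v if not hasattr(v,'round') else v) for k,v in o.items()})
for n in ("top","side"):
    im=ctrl.camera(n); cv2.imwrite(f"pics/{n}0.png",im[:,:,::-1])
    c=ctrl.calibration(n); print(n,c)
E
```

```text
pics
{'time_s': 0.0, 'qpos': array([ 1.17241027e+00,  3.00471687e-01,  1.52158583e+00, -5.59682312e-05,
        1.32072224e+00, -6.65605587e-02]), 'joint_vel': array([ 7.32771789e-04,  8.18723861e-04, -1.43000128e-03,  1.13363397e-04,
        8.18344066e-05, -5.40963707e-04]), 'tau': array([-4.54082314e-03, -5.31827080e+01, -3.52723968e+01,  7.06325099e-02,
        2.46755633e-02, -4.32681884e-05]), 'ee_pos': array([0.17906686, 0.51975591, 0.212884  ]), 'eef_rot': array([-1.59172182,  1.56960799, -1.92353344]), 'force': array([-0.38100708, -0.22502098,  1.56553018]), 'moment': array([-0.0074056 ,  0.02622171, -0.03219302]), 'grip_width': 0.09413204640168284}
top {'K': array([[392.1874014 ,   0.        , 319.13958068],
       [  0.        , 392.1874014 , 200.65535165],
       [  0.        ,   0.        ,   1.        ]]), 'R': array([[ 0.00473394, -0.9999342 , -0.01044882],
       [-0.98809526, -0.00307062, -0.15381266],
       [ 0.15377045,  0.01105256, -0.98804478]]), 't': array([0.06230831, 0.64761889, 0.88366795])}
side {'K': array([[412.2205142 ,   0.        , 323.64267611],
       [  0.        , 412.2205142 , 203.48060132],
       [  0.        ,   0.        ,   1.        ]]), 'R': array([[ 0.85930486, -0.51143064, -0.00581958],
       [-0.40308008, -0.67016277, -0.62322413],
       [ 0.31483585,  0.53788528, -0.78202162]]), 't': array([-0.50084838,  0.33117731,  0.65263056])}
```

View pics/top0.png

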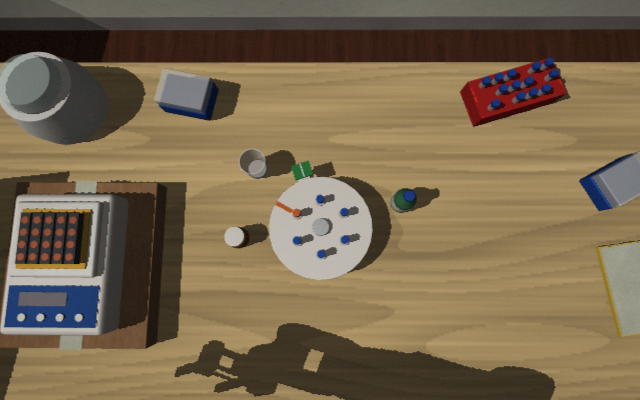

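View pics/side0.png

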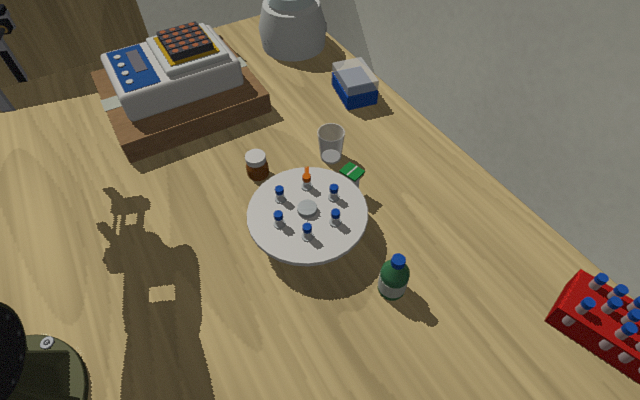

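The top view shows the wheel around (321,227), the orange stripe at (287,209), the green plate at (303,171), the beaker at (253,163), the jar at (236,237) and the bottle at (404,200). I'll turn these into positions.

```bash
cat > h.py <<'E'
import numpy as np, cv2
from station import ctrl
def ray(n,px,z,c=None):
    c=c or ctrl.calibration(n); d=np.linalg.inv(c["K"])@np.array([px[0],px[1],1.]); d=c["R"].T@d; o=-c["R"].T@c["t"]
    return (o+d*(z-o[2])/d[2])
def proj(n,X):
    c=ctrl.calibration(n); p=c["K"]@(c["R"]@np.array(X)+c["t"]); return p[:2]/p[2]
def blobs(im,lo,hi,amin=8):
    h=cv2.cvtColor(im,cv2.COLOR_RGB2HSV); m=cv2.inRange(h,lo,hi)
    n,l,s,c=cv2.connectedComponentsWithStats(m); return m,[(s[i,4],c[i].round(1)) for i in range(1,n) if s[i,4]>=amin]
E
python3 - <<'E'
from h import *
np.set_printoptions(precision=4,suppress=True)
for n in ("top","side"):
    im=cv2.imread(f"pics/{n}0.png")[:,:,::-1].copy()
    h=cv2.cvtColor(im,cv2.COLOR_RGB2HSV)
    roi=np.zeros(h.shape[:2],np.uint8)
    if n=="top": roi[150:300,255:385]=1
    else: roi[160:270,235:372]=1
    m=cv2.inRange(h,(0,0,130),(179,50,255))*roi
    cs,_=cv2.findContours(m,cv2.RETR_EXTERNAL,cv2.CHAIN_APPROX_NONE)
    c=max(cs,key=cv2.contourArea); hull=cv2.convexHull(c)[:,0]
    P=np.array([ray(n,p,.069) for p in c[:,0]]) [:,:2]
    A=np.c_[2*P,np.ones(len(P))]; 
    for k in range(5):
        s=np.linalg.lstsq(A,(P**2).sum(1),rcond=None)[0]; r=np.sqrt(s[2]+s[:2]@s[:2]); res=np.abs(np.linalg.norm(P-s[:2],axis=1)-r); kk=res<max(.003,1.5*np.median(res)); P=P[kk];A=A[kk]
    print(n,"hub",s[:2],"r",r,len(P))
    hub=s[:2]
    for nm,lo,hi in(("orange",(3,170,120),(14,255,255)),("green",(50,100,60),(80,255,255)),("blue",(105,150,80),(125,255,255))):
        _,b=blobs(im,lo,hi,6)
        for a,q in b:
            if np.linalg.norm(ray(n,q,.069)[:2]-hub)<.3:
              for z in (.069,.103,.11):
                p=ray(n,q,z)[:2]; d=p-hub; print(nm,a,q,z,p,"r %.3f ang %.2f"%(np.hypot(*d),np.arctan2(d[1],d[0])))
for nm,px,z in(("jar",(235,237),.06),("beaker",(252,160),.08),("bottle",(409,197),.11)): print(nm,ray("top",px,z))
E
```

```text
top hub [0.5833 0.0621] r 0.11799113237285848 271
orange 55 [283.4 206.7] 0.069 [0.63   0.1479] r 0.098 ang 1.07
orange 55 [283.4 206.7] 0.103 [0.6252 0.1444] r 0.092 ang 1.10
orange 55 [283.4 206.7] 0.11 [0.6242 0.1436] r 0.091 ang 1.11
orange 39 [296.1 212.5] 0.069 [0.6165 0.1181] r 0.065 ang 1.04
orange 39 [296.1 212.5] 0.103 [0.6122 0.1157] r 0.061 ang 1.08
orange 39 [296.1 212.5] 0.11 [0.6113 0.1152] r 0.060 ang 1.08
green 114 [306.6 168.4] 0.069 [0.7216 0.0947] r 0.142 ang 0.23
green 114 [306.6 168.4] 0.103 [0.7134 0.0932] r 0.134 ang 0.23
green 114 [306.6 168.4] 0.11 [0.7117 0.0928] r 0.132 ang 0.24
green 119 [296.6 171.4] 0.069 [0.7143 0.1182] r 0.143 ang 0.40
green 119 [296.6 171.4] 0.103 [0.7064 0.1158] r 0.134 ang 0.41
green 119 [296.6 171.4] 0.11 [0.7047 0.1153] r 0.133 ang 0.41
green 164 [400.3 200.3] 0.069 [ 0.6459 -0.1244] r 0.197 ang -1.25
green 164 [400.3 200.3] 0.103 [ 0.6406 -0.1177] r 0.189 ang -1.26
green 164 [400.3 200.3] 0.11 [ 0.6395 -0.1163] r 0.187 ang -1.27
blue 96 [408.8 195.4] 0.069 [ 0.6575 -0.1445] r 0.220 ang -1.23
blue 96 [408.8 195.4] 0.103 [ 0.6518 
[... 2135 characters left out ...]
2 212. ] 0.11 [0.6095 0.0019] r 0.065 ang -1.11
blue 44 [277.7 213.8] 0.069 [0.5275 0.0825] r 0.058 ang 2.74
blue 44 [277.7 213.8] 0.103 [0.5186 0.0579] r 0.062 ang -3.10
blue 44 [277.7 213.8] 0.11 [0.5167 0.0528] r 0.064 ang -3.03
blue 51 [306.5 226.3] 0.069 [0.5613 0.0272] r 0.038 ang -2.10
blue 51 [306.5 226.3] 0.103 [0.5506 0.0054] r 0.062 ang -2.07
blue 51 [306.5 226.3] 0.11 [0.5484 0.001 ] r 0.067 ang -2.07
blue 133 [397.8 259.5] 0.069 [ 0.6665 -0.1216] r 0.201 ang -1.13
blue 133 [397.8 259.5] 0.103 [ 0.6503 -0.1355] r 0.208 ang -1.23
blue 133 [397.8 259.5] 0.11 [ 0.6469 -0.1383] r 0.209 ang -1.25
jar [0.5596 0.2603 0.06  ]
beaker [0.7389 0.2226 0.08  ]
bottle [ 0.647  -0.1358  0.11  ]
```

Run:
```python
import cv2
a=cv2.imread("pics/top0.png")[140:300,220:430]; cv2.imwrite("pics/topc.png",cv2.resize(a,None,fx=3.8,fy=3.7,interpolation=cv2.INTER_NEAREST))
```

```text
(no output)
```

View pics/topc.png

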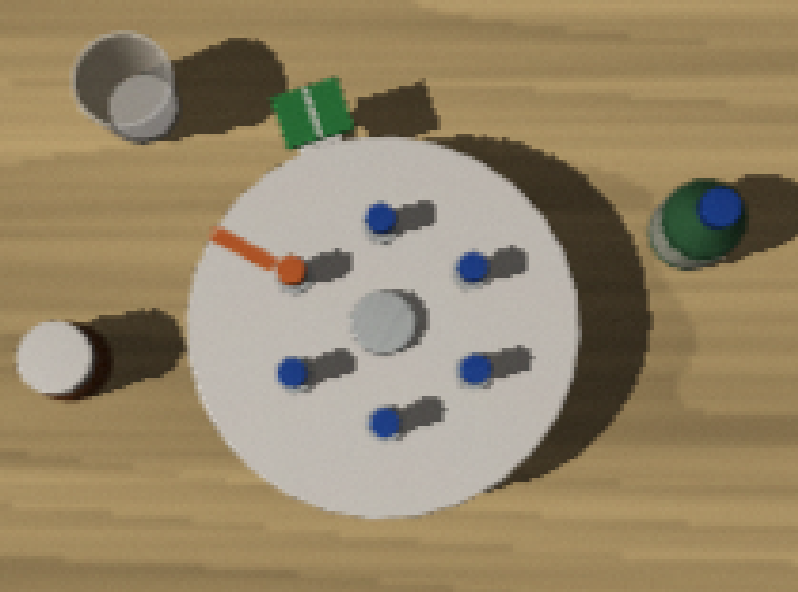

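Hub is at (0.582, 0.061), the plate bearing is 0.32 rad and the stripe bearing 1.07 rad, so the wheel is at about -5.53. The bystanders are all clear of the near side. I'll push the tube at (0.521, 0.059) towards -y. Next I need the tool axes.

```bash
cat >> h.py <<'E'
from scipy.spatial.transform import Rotation as Ro
def tool(pr=True):
    o=ctrl.get_obs(); return o,Ro.from_euler('xyz',o["eef_rot"]).as_matrix()
HUB=np.array([.582,.061])
E
python3 - <<'E'
from h import *
np.set_printoptions(precision=4,suppress=True)
o,R=tool(); print(o["time_s"],o["ee_pos"]);print(R)
print(R.T@(np.array([.521,.094,.16])-o["ee_pos"]))
E
```

```text
0.1 [0.1791 0.5198 0.2129]
[[-0.0004  0.3257  0.9455]
 [-0.0009  0.9455 -0.3257]
 [-1.     -0.001  -0.0001]]
[ 0.0532 -0.2911  0.462 ]
```

```bash
python3 -m creep '{"hand":[1,1,1,1,1,1,1,1,1,1,1,1],"slide":[[0,-0.010,0.016],[0,-0.030,0.048],[0,-0.050,0.08],[0,-0.070,0.111],[0,-0.09,0.143],[0,-0.11,0.175],[0,-0.13,0.206],[0,-0.15,0.238],[0,-0.17,0.27],[0,-0.19,0.301],[0,-0.21,0.333],[0,-0.22,0.349]],"spin":[6,12,18,24,30,36,42,48,54,60,66,71]}' 10
python3 - <<'E'
from h import *
np.set_printoptions(precision=4,suppress=True)
o,R=tool(); print(o["time_s"],o["ee_pos"],o["qpos"]);print(R)
print(R.T@(np.array([.521,.094,.13])-o["ee_pos"]))
E
```

```text
time_s: 1.1
ee_pos: [0.4391, 0.1954, 0.2132]
eef_rot: [-0.191, 1.57, -1.769]
force: [-0.7, -0.2, -0.6]
grip_width: 0.0173
1.1 [0.4391 0.1954 0.2132] [ 0.3428  0.1451  1.7107 -0.0004  1.2861  0.3505]
[[-0.0001  1.     -0.0076]
 [-0.0005 -0.0076 -1.    ]
 [-1.     -0.0001  0.0005]]
[0.0833 0.0827 0.1008]
```

```bash
python3 -m creep '{"hand":[1,1,1,1,1,1],"slide":[[0.015,0.020,0.025],[0.03,0.045,0.055],[0.045,0.065,0.08],[0.055,0.08,0.098],[0.055,0.083,0.100],[0.055,0.083,0.100]],"spin":[0,0,0,0,0,0]}'
python3 - <<'E'
from h import *
np.set_printoptions(precision=4,suppress=True)
o,R=tool(); print(o["time_s"],o["ee_pos"],o["grip_width"],o["force"])
print(R.T@(np.array([.520,.094,.092])-o["ee_pos"]))
for n in("top","side","wrist"): cv2.imwrite(f"pics/{n}1.png",ctrl.camera(n)[:,:,::-1])
a=cv2.imread("pics/side1.png")[120:300,200:420]; b=cv2.imread("pics/wrist1.png")
cv2.imwrite("pics/m1.png",np.hstack([cv2.resize(a,(440,360)),cv2.resize(b,(360,360))]))
E
```

```text
time_s: 1.6
ee_pos: [0.5206, 0.0975, 0.1577]
eef_rot: [-1.498, 1.569, -3.071]
force: [-0.6, 1.2, 0.1]
grip_width: 0.0004
1.6 [0.5206 0.0975 0.1577] 0.00037041842555302675 [-0.5903  1.2427  0.1352]
[ 0.0657 -0.0005  0.0035]
```

View pics/m1.png

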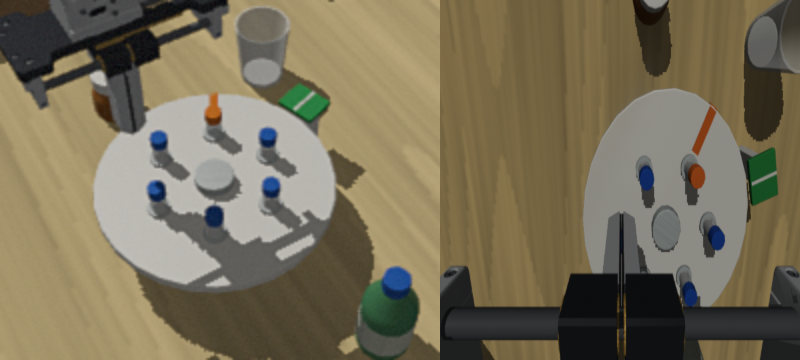

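View pics/top1.png

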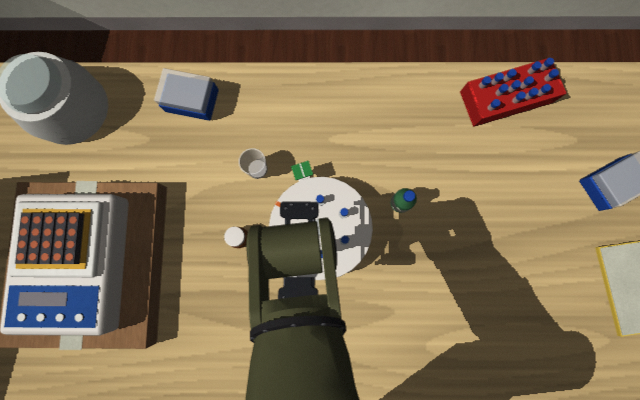

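The closed fingers hang over the gap between the tubes at (0.550, 0.113) and (0.520, 0.059). Lowering into the gap.

```bash
python3 -m creep '{"hand":[1,1,1,1,1],"slide":[[0.02,0,0.002],[0.04,0,0.003],[0.058,0,0.003],[0.066,0,0.003],[0.066,0,0.003]],"spin":[0,0,0,0,0]}'
python3 - <<'E'
from h import *
o,R=tool(); print(o["time_s"],o["ee_pos"],o["force"])
cv2.imwrite("pics/side2.png",cv2.resize(ctrl.camera("side")[120:300,200:420,::-1],(770,600)))
E
```

```text
time_s: 2.17
ee_pos: [0.5195, 0.096, 0.0915]
eef_rot: [-1.471, 1.569, -3.041]
force: [-0.1, 0.2, -0.6]
grip_width: 0.0005
2.1667 [0.51947463 0.09601774 0.09151337] [-0.12026275  0.15916658 -0.60457743]
```

View pics/side2.png

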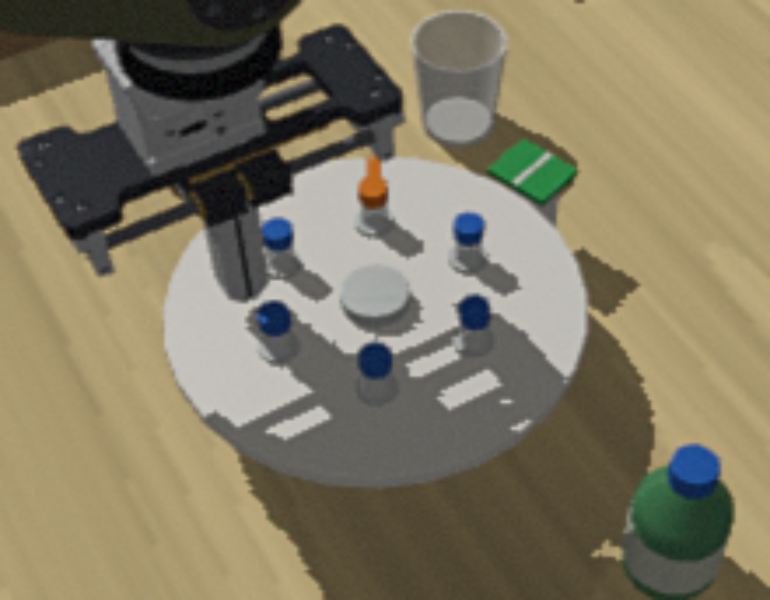

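The fingertip sits in the gap at about (245,290), behind the tube at (275,330), and the wheel hasn't moved. Flicking now.

```bash
python3 -m creep '{"hand":[1,1,1,1,1,1,1,1,1,1,1,1],"slide":[[0,0,0.007],[0,0,0.014],[0,0,0.018],[0,0,0.021],[0,0,0.025],[0,0.0005,0.031],[0,0.002,0.039],[0,0.006,0.050],[0,0.012,0.062],[-0.026,0.014,0.070],[-0.056,0.010,0.072],[-0.066,0,0.066]],"spin":[0,0,0,0,0,0,0,0,0,0,0,0]}'
python3 - <<'E'
from h import *
np.set_printoptions(precision=4,suppress=True)
o,R=tool(); print(o["time_s"],o["ee_pos"],o["force"])
for i in range(2):
    t=ctrl.get_obs()["time_s"]; im=ctrl.camera("side"); cv2.imwrite(f"pics/s3{i}.png",im[:,:,::-1])
    for nm,lo,hi in(("or",(3,150,90),(14,255,255)),("bl",(105,150,60),(125,255,255))):
        for a,q in blobs(im,lo,hi,8)[1]:
            d=ray("side",q,.103)[:2]-HUB
            if np.hypot(*d)<.13: print(t,nm,a,q,"r %.3f ang %.3f"%(np.hypot(*d),np.arctan2(d[1],d[0])))
cv2.imwrite("pics/s3.png",cv2.resize(im[120:300,200:420,::-1],(770,600)))
E
```

```text
time_s: 3.22
ee_pos: [0.5225, 0.0271, 0.1619]
eef_rot: [1.468, 1.566, -0.105]
force: [0.9, 0.4, 1.7]
grip_width: 0.0005
3.2167 [0.5225 0.0271 0.1619] [0.9443 0.4342 1.7459]
3.2167 or 25 [273.  204.6] r 0.065 ang 2.811
3.2167 or 50 [257.7 216.1] r 0.098 ang 3.028
3.2167 bl 54 [318.4 178.8] r 0.056 ang 0.631
3.2167 bl 59 [338.1 197.3] r 0.060 ang -0.470
3.2167 bl 65 [326.6 221.5] r 0.065 ang -1.488
3.2167 bl 70 [293.2 225.6] r 0.066 ang -2.459
3.2667 or 37 [274.1 209.3] r 0.065 ang 2.991
3.2667 or 43 [260.1 222.1] r 0.100 ang -3.106
3.2667 bl 51 [313.7 177.6] r 0.057 ang 0.808
3.2667 bl 56 [337.  193.3] r 0.060 ang -0.301
3.2667 bl 67 [330.6 218.5] r 0.065 ang -1.334
3.2667 bl 66 [298.6 227.1] r 0.067 ang -2.302
```

View pics/s3.png

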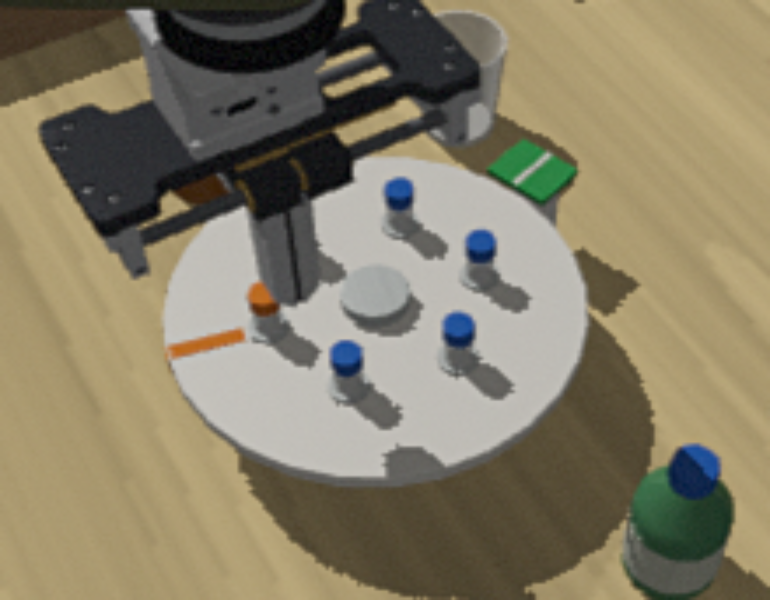

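The wheel is spinning at about 3.3 rad/s with the hand off, stripe at (205,345) in the crop. Its angle is about -3.7. I'll hover over the near rim at radius 97 mm and time the braking.

```bash
python3 -m creep '{"hand":[1,1,1,1,1,1,1,1],"slide":[[0,-0.012,-0.011],[0,-0.026,-0.023],[0,-0.0375,-0.034],[0.02,-0.0375,-0.034],[0.045,-0.0375,-0.034],[0.060,-0.0375,-0.034],[0.068,-0.0375,-0.034],[0.068,-0.0375,-0.034]],"spin":[0,0,0,0,0,0,0,0]}'
cat >> h.py <<'E'
def meas():
    t=ctrl.get_obs()["time_s"]; im=ctrl.camera("side"); c=ctrl.calibration("side")
    h=cv2.cvtColor(im,cv2.COLOR_RGB2HSV); m=cv2.inRange(h,(3,150,90),(14,255,255))
    n,l,s,ce=cv2.connectedComponentsWithStats(m); res=[]
    ys,xs=np.where(m>0)
    P=np.array([ray("side",(x,y),.069,c)[:2] for x,y in zip(xs,ys)]) if len(xs) else np.zeros((0,2))
    HS=np.array([.5806,.0602]) # side-camera own hub
    d=P-HS; r=np.hypot(*d.T); k=(r>.09)&(r<.121); 
    a=None
    if k.sum()>5: v=(d[k]/r[k,None]).mean(0); a=(np.arctan2(v[1],v[0])-.32+np.pi)%(2*np.pi)-np.pi
    return t,a,int(k.sum()),im
E
python3 - <<'E'
from h import *
np.set_printoptions(precision=4,suppress=True)
o,R=tool(); print(o["time_s"],o["ee_pos"],o["force"])
for i in range(4): t,a,n,im=meas(); print(t,a,n)
cv2.imwrite("pics/s4.png",cv2.resize(im[120:300,200:420,::-1],(770,600)))
E
```

```text
time_s: 3.98
ee_pos: [0.4822, 0.0628, 0.0882]
eef_rot: [-1.487, 1.567, -3.058]
force: [0.4, 0.5, -0.8]
grip_width: 0.0005
3.9833 [0.4822 0.0628 0.0882] [ 0.4469  0.5231 -0.7689]
3.9833 -1.4453603574422738 42
4.0333 -1.2930438764900087 43
4.0833 -1.1451959389015116 45
4.1333 -0.9989935017682186 45
```

View pics/s4.png

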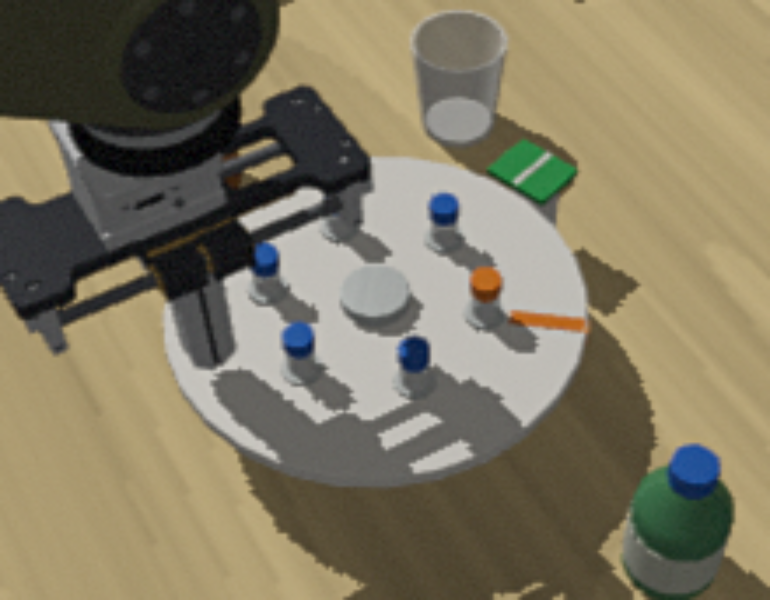

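```bash
python3 -m creep '{"hand":[1,1,1,1,1,1,1,1,1,1,1,1],"slide":[[0.002,0.001,0],[0.005,0.001,0],[0.005,0.001,0],[0.005,0.001,0],[0.005,0.001,0],[0.005,0.001,0],[0.005,0.001,0],[0.005,0.001,0],[0.005,0.001,0],[0.005,0.001,0],[0.005,0.001,0],[0.005,0.001,0]],"spin":[0,0,0,0,0,0,0,0,0,0,0,0]}'
python3 - <<'E'
from h import *
o,R=tool(); print(o["time_s"],o["ee_pos"],o["force"])
for i in range(4): t,a,n,im=meas(); print(t,a,n)
E
```

```text
time_s: 5.18
ee_pos: [0.4839, 0.0633, 0.0855]
eef_rot: [1.264, 1.571, -0.307]
force: [-0.7, 0.5, 0.3]
grip_width: 0.0005
5.1833 [0.48393904 0.06330444 0.0854667 ] [-0.70254684  0.4618195   0.30882183]
5.1833 None 0
5.2333 None 0
5.2833 None 0
5.3333 None 0
```

```bash
python3 -m creep '{"hand":[1,1,1,1,1,1,1,1,1,1,1,1],"slide":[[0.002,0,0],[0.0035,0,0],[0.0035,0,0],[0.0035,0,0],[0.0035,0,0],[0.0035,0,0],[0.0035,0,0],[0.0035,0,0],[0.0035,0,0],[0.0035,0,0],[0.0035,0,0],[0.0035,0,0]],"spin":[0,0,0,0,0,0,0,0,0,0,0,0]}'
python3 - <<'E'
from h import *
o,R=tool(); print(o["time_s"],o["ee_pos"],o["force"])
for i in range(4): t,a,n,im=meas(); print(t,a,n)
E
```

```text
time_s: 6.38
ee_pos: [0.4839, 0.0633, 0.082]
eef_rot: [1.615, 1.571, 0.044]
force: [0.7, 0.0, -0.7]
grip_width: 0.0004
6.3833 [0.4839455  0.06328662 0.08196626] [ 0.70533284  0.03882782 -0.67207218]
6.3833 -1.5427261613407381 44
6.4333 -1.4304098943383912 43
6.4833 -1.3215449460106035 45
6.5333 -1.2125665268644565 47
```

Speed is 2.18 rad/s at θ≈4.9, with a decay of 0.126/s. I'll brake on the 4π pass, at about t=11.1 s with v≈1.2 rad/s. Waiting, and lowering 2 mm meanwhile.

```bash
python3 -m creep '{"hand":[1,1,1,1,1,1,1,1,1,1,1,1],"slide":[[0.001,0,0],[0.002,0,0],[0.002,0,0],[0.002,0,0],[0.002,0,0],[0.002,0,0],[0.002,0,0],[0.002,0,0],[0.002,0,0],[0.002,0,0],[0.002,0,0],[0.002,0,0]],"spin":[0,0,0,0,0,0,0,0,0,0,0,0]}'
python3 - <<'E'
from h import *
o,R=tool(); print(o["time_s"],o["ee_pos"],o["force"])
for i in range(3): t,a,n,im=meas(); print(t,a,n)
E
```

```text
time_s: 7.58
ee_pos: [0.4839, 0.0633, 0.0799]
eef_rot: [-1.269, 1.571, -2.84]
force: [-0.0, -0.4, 0.2]
grip_width: 0.0005
7.5833 [0.48392467 0.06328387 0.07993407] [-0.03466745 -0.43464199  0.22906753]
7.5833 None 0
7.6333 None 0
7.6833 None 0
```

```bash
python3 -m creep '{"hand":[1,1,1,1,1,1,1,1,1,1,1,1],"slide":[[0,0,0],[0,0,0],[0,0,0],[0,0,0],[0,0,0],[0,0,0],[0,0,0],[0,0,0],[0,0,0],[0,0,0],[0,0,0],[0,0,0]],"spin":[0,0,0,0,0,0,0,0,0,0,0,0]}'
python3 - <<'E'
from h import *
o,R=tool(); print(o["time_s"],o["ee_pos"],o["force"])
E
```

```text
time_s: 8.73
ee_pos: [0.4839, 0.0633, 0.0799]
eef_rot: [-1.54, 1.571, -3.111]
force: [-0.2, 0.1, 0.3]
grip_width: 0.0004
8.7333 [0.48391661 0.06328833 0.07992972] [-0.2336031   0.0523691   0.30821049]
```

```bash
python3 -m creep '{"hand":[1,1,1,1,1,1,1,1,1,1,1,1],"slide":[[0,0,0],[0,0,0],[0,0,0],[0,0,0],[0,0,0],[0,0,0],[0,0,0],[0,0,0],[0,0,0],[0,0,0],[0,0,0],[0,0,0]],"spin":[0,0,0,0,0,0,0,0,0,0,0,0]}'
python3 - <<'E'
from h import *
o,R=tool(); print(o["time_s"],o["ee_pos"],o["force"])
for i in range(4): t,a,n,im=meas(); print(t,a,n)
E
```

```text
time_s: 9.73
ee_pos: [0.4839, 0.0633, 0.0799]
eef_rot: [1.341, 1.571, -0.23]
force: [0.1, 0.4, 0.5]
grip_width: 0.0002
9.7333 [0.4839487  0.0633047  0.07994605] [0.14849282 0.4135625  0.53403791]
9.7333 -1.8123818178368465 58
9.7833 -1.744293663865799 57
9.8333 -1.668052990244155 50
9.8833 -1.5995282152573314 48
```

```bash
python3 -m creep '{"hand":[1,1,1,1,1,1,1,1,1,1],"slide":[[0,0,0],[0,0,0],[0,0,0],[0,0,0],[0,0,0],[0,0,0],[0,0,0],[0,0,0],[0,0,0],[0,0,0]],"spin":[0,0,0,0,0,0,0,0,0,0]}'
python3 - <<'E'
from h import *
o,R=tool(); print(o["time_s"],o["ee_pos"],o["force"])
for i in range(2): t,a,n,im=meas(); print(t,a,n)
E
```

```text
time_s: 10.77
ee_pos: [0.4839, 0.0633, 0.08]
eef_rot: [1.078, 1.571, -0.493]
force: [-0.1, 0.5, 0.2]
grip_width: 0.0008
10.7667 [0.48393069 0.0633038  0.07995006] [-0.14085045  0.48750751  0.21768629]
10.7667 -0.4309699769705748 37
10.8167 -0.3678420929980857 35
```

```bash
python3 -m creep '{"hand":[1,1,1,1,1,1],"slide":[[0,0,0],[0,0,0],[0.007,0,0],[0.007,0,0],[0.007,0,0],[0.007,0,0]],"spin":[0,0,0,0,0,0]}'
python3 - <<'E'
from h import *
o,R=tool(); print(o["time_s"],o["ee_pos"],o["force"])
for i in range(2): t,a,n,im=meas(); print(t,a,n)
cv2.imwrite("pics/s5.png",cv2.resize(im[120:300,200:420,::-1],(770,600)))
E
```

```text
time_s: 11.37
ee_pos: [0.4841, 0.0633, 0.073]
eef_rot: [1.683, 1.571, 0.112]
force: [1.1, -0.1, 3.3]
grip_width: 0.0007
11.3667 [0.48408661 0.063314   0.07304026] [ 1.06127857 -0.05912388  3.30152571]
11.3667 -0.011677524725885569 41
11.4167 -0.01087342041212036 41
```

View pics/s5.png

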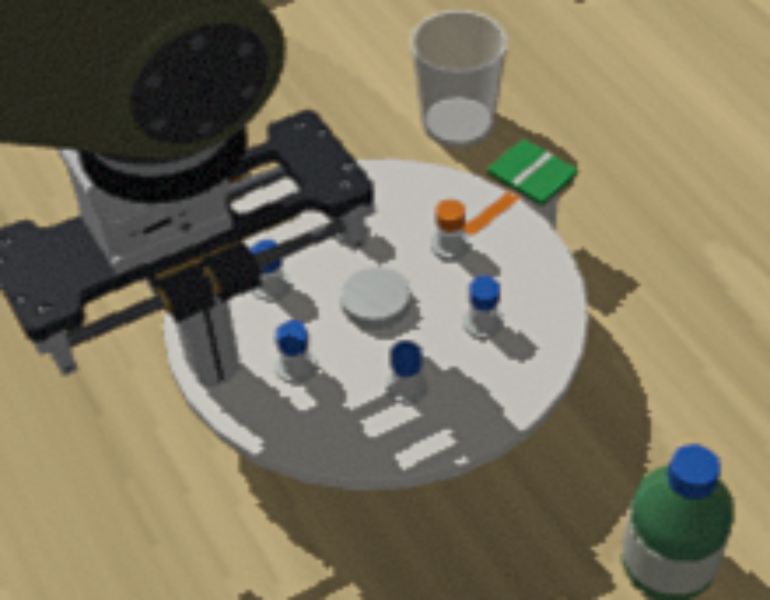

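The wheel has stopped with the stripe at (495,213) facing the plate's white line, -0.01 rad off, held with 3.3 N. Lifting straight off.

```bash
python3 -m creep '{"hand":[1,1,1,1,1,1,1,1,1,1],"slide":[[-0.004,0,0],[-0.009,0,0],[-0.02,0,0],[-0.04,0,0],[-0.07,0,0],[-0.1,0,0],[-0.12,0,0],[-0.13,0,0],[-0.13,0,0],[-0.13,0,0]],"spin":[0,0,0,0,0,0,0,0,0,0]}'
python3 - <<'E'
from h import *
o,R=tool(); print(o["time_s"],o["ee_pos"],o["force"])
for i in range(3): t,a,n,im=meas(); print(t,a,n)
tp=ctrl.camera("top"); cv2.imwrite("pics/top6.png",tp[:,:,::-1])
E
```

```text
time_s: 12.3
ee_pos: [0.4836, 0.0633, 0.2025]
eef_rot: [-1.546, 1.57, -3.117]
force: [-0.3, -0.1, -0.2]
grip_width: 0.0005
12.3 [0.48364925 0.0632916  0.20249294] [-0.29680636 -0.07875185 -0.2483825 ]
12.3 0.012611962893866124 50
12.35 0.00831194800560553 50
12.4 0.01314327088884415 49
```

View pics/top6.png

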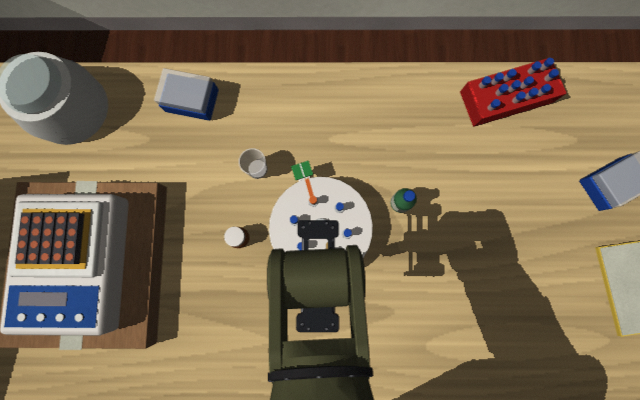

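The stripe at (309,188) points at the plate at (303,171), and the wheel is at rest about 0.01 rad off. The bystanders are unmoved and the hand is clear, so I'm handing in.

```bash
python3 -c "
from station import ctrl
print(ctrl.hand_in())"
```

```text
the job is handed in; nothing more can be done
None
```

I finished the job and handed it in; the hand-in gives no verdict.

- **Flick:** I pushed one tube along with the closed fingertips. The wheel left the hand at about 3.3 rad/s anticlockwise and ran untouched past the plate twice, at 0 and 2π.
- **Brake:** I pressed lightly on the flat top on the 4π pass, with the wheel at about 1.2 rad/s. It came to rest there with a 3.3 N hold reading, the stripe about 0.01 rad (about 1 mm) off the plate's centre line, and I then lifted straight off.
- **Last checks:** After lifting, the side camera put the stripe +0.01 rad (about 1.5 mm) off and steady, against -0.01 rad while held. That difference fits the spring lifting the wheel back up or pixel noise. The top picture showed the stripe facing the plate, the bottle, jar and beaker in their starting places by eye (not measured), and the hand well clear at 0.20 m.

No check failed. The peak force during the flick was not recorded, only the readings at the end of each move.

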